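# Park a sprung hold-down on its friction peg and knock out a bearing

## Task

Free the ball bearing from the knock-out nest: turn the winged peg anticlockwise as far as it goes so that its hold-down finger swings off the bearing, and press the peg down into its tapered hole while you hold it there, so that it stays parked by itself when you let go. Then press the ejector pedal right down so the bearing rises out of its pocket, take the bearing, and lay it flat on top of the pine block with its centre well inside the block's edges; set it down, do not drop it. The peg must still be parked at the end, and the tape measure, the bolt and the nut are to be left alone.

Things in the scene. Friction and masses are not known exactly. Their poses are not given: they have to be found in the camera images.
- fixture: Knock-out nest, fixed to the bench. Grey base plate 108 (x) x 206 (y) x 10 mm; origin at the centre of its underside, on the bench. Amid it an aluminium nest block 84 x 84 mm, top 32 mm above the bench, with a round 54 mm pocket on the origin's axis. At +y (80 mm from the origin) stands the round peg boss, 44 mm in diameter, top at 31 mm; at -y the ejector pedal (98 mm from the origin).
- peg_grip (a point): On the steel winged peg's upright axis, mid-wing, 71 mm above the bench while raised; turns with the peg. The wing is an upright tab 10 mm thick (along this point's x), 38 mm long (along y), 51 to 83 mm above the bench; under it a round collar, 34 mm in diameter, top at 45 mm. All 6 mm lower when pressed home.
- finger_tip (a point): Near the end of the hold-down finger, on its underside, 88 mm from the peg's axis and 37 mm above the bench (4 mm above the bearing) while the peg is raised. The finger is a steel bar 16 mm wide, 7 mm thick, that leaves the collar along peg_grip's -y and turns with the peg.
- peg_turn (a joint): Angle of the winged peg, rad: 0 = hold-down finger across the bearing (rest), 1.40 = stop, finger swung clear; grows anticlockwise seen from above. A weak spring (0.012 N m at 0, 0.023 N m at 1.4) swings it back to 0 unless the peg is wedged in its taper; wedged, friction of about 0.07 N m holds it.
- peg_press (a joint): How far the peg is pressed down, m: 0 = raised, its collar 6 mm above the boss; 0.006 = home, collar resting on the boss (solid stop). It begins to wedge at 0.002 and grips fully at 0.006. It needs about 9 N to start moving and 16 N to go fully home, and stays where it is left. With the finger over the bearing it cannot go home.
- bearing: Steel ball bearing, a ring 52 mm outside diameter, 18 mm high, 0.13 kg; lies flat, origin at the centre of its underside. At the start it sits in the nest's pocket with only 1 mm above the block's top; with the ejector down it rises 13 mm and stays up.
- pedal (a point): Centre of the top of the ejector's round pedal, 28 mm in diameter, 32 mm above the bench while up. Pressed straight down about 13.5 mm it reaches its stop; about 7 N; it stays down when left.
- ejector (a joint): Angle of the ejector lever, rad: 0 = pedal up, bearing seated; 0.30 = pedal fully down, bearing raised (45 mm of rise per rad).
- pine_block: Loose plain pine block 76 (x) x 119 (y) x 38 mm lying flat on the bench; origin at the centre of its underside. It stands left or right of the nest.
- tape_measure: Bystander: tape measure, 71 x 76 x 37 mm, on the other side of the nest from the pine block; origin at the centre of its underside.
- bolt_m12: Bystander: steel hex bolt lying on the bench, 46 x 62 x 20 mm, farther from the robot than the nest, to the left; origin at the centre of its underside.
- hex_nut_m20: Bystander: steel hex nut lying flat on the bench, 32 x 34 x 16 mm, nearer the robot than the nest; origin at the centre of its underside.
Things that resemble listed ones, but are neither listed nor needed, are in the scene too. What is shaped like the bearing but blue is not meant.

How it is judged:
On the way, in this order (a step that is already met when the one before it is completed fails the run):
1. the peg is turned clear (beyond 1.15 rad), pressed home (more than 4.5 mm down) and holds there with no finger touching it (value of joint peg_turn above 1.15 rad and value of joint peg_press above 0.0045 m and contact force between the fingers and peg_turn below 0.1 N), for 0.4 s.
2. the ejector pedal is down and the bearing has risen by more than 9 mm, with the peg still parked (value of joint peg_turn above 1.15 rad and value of joint peg_press above 0.0045 m and value of joint ejector above 0.2 rad and z of bearing in the frame of fixture above 0.024 m), for 0.2 s.
At the end, for the whole second after the job is handed in: The bearing lies flat and at rest on top of the pine block (its centre within 28 mm of the block's middle across and 49 mm along), the block flat on the bench, and the peg is still parked: turned beyond 1.15 rad and more than 4.5 mm down (value of joint peg_turn above 1.15 rad and value of joint peg_press above 0.0045 m and x of bearing in the frame of pine_block between -0.028 and 0.028 m and y of bearing in the frame of pine_block between -0.049 and 0.049 m and z of bearing in the frame of pine_block between 0.034 and 0.042 m and angle between each of bearing, pine_block's own z axis and vertical below 0.1 rad and linear speed of bearing below 0.02 m/s and height (world z) of pine_block below 0.005 m); the robot touches nothing.
It fails at once if the tape measure is moved more than 20 mm (distance of tape_measure from where it was at the start of the episode above 0.02 m).
It fails at once if the bolt is moved more than 20 mm (distance of bolt_m12 from where it was at the start of the episode above 0.02 m).
It fails at once if the nut is moved more than 20 mm (distance of hex_nut_m20 from where it was at the start of the episode above 0.02 m).
It fails at once if the bearing is let go in mid-air, well above the block (height (world z) of bearing above 0.065 m and contact force between the fingers and bearing below 0.05 N).
It also fails if it takes over 64 s, if anything falls off the work surface, if the arm or the gripper's body presses on something with over 40 N, if the wrist force passes 120 N, or if a joint passes its speed limit or range.

## Robot

A 6-joint arm with a two-finger parallel gripper is mounted at the origin on a cart in front of the work surface, level with it; the furniture and walls round the work are solid. World frame = base frame: x ahead of the robot, y to its left, z up, the work surface at z = 0. Lengths are in m, angles in rad, forces in N, time in s.
With the tool pointing down it reaches from about 0.35 to 0.775 m from the base axis. Payload 5.5 kg.
Tool frame: the origin (TCP) lies between the finger pads; the fingertips stand 19 mm ahead of it and the grasp point (between the pads) is the TCP; z points along the fingers, y is the direction in which the jaws open and shut (so a half turn about z gives the same grasp; the last joint's range is limited). The gripper opens to 85 mm and grips with 20 to 120 N. Pads are 22 mm wide; open, the fingers measure 114 mm over their backs; the gripper's body (76 mm by 85 mm) begins 54 mm behind the grasp point. The pads swing forward as they close: fully open they stand 13 mm farther back than shut.
Start: joints at [1.098, 0.313, 0.046, 1.304, 0, 1.431], TCP at [0.188, 0.543, 0.25] pointing down, gripper open.
Joint ranges: [-2.76, 2.76], [-0.86, 1.69], [-1.03, 1.26], [-2.2, 2.34], [-1.47, 1.5], [-3.14, 3.14]. Speed limits (rad/s): [2.57, 2.57, 3.14, 3.14, 3.14, 3.14].

## Interface

Orientations are given as a unit quaternion [w, x, y, z].
In Python, from workcell import get_state, cams, workorder gives the robot as it stands.
- The arm moves only by the tool play_rows, never from a script. Its argument "series" is text: rows parted by semicolons, each of 7 numbers parted by spaces: the opening in per cent of the stroke, from 0 (shut) to 100 (fully open), then the shift along the tool's x, y, z in cm, then the turn, a rotation vector about the tool's x, y, z in degrees. A call has 1 to 12 rows; each row shifts and turns the commanded pose from where the row before left it, along the tool's axes as they then stand; what a row does not reach is not made up. A row lasts 1/8 s, in which the tool goes at most 62.5 mm and 10.7 degrees, less where a joint would pass 70% of its speed; a pose out of reach is approached as far as the arm can. A call with a gripper value outside its range is refused whole. The fingers move at their own pace and stop on an object; "newtons" is the grip in N (left out, the last holds). Time passes only in rows, so rows that do not move let the fingers close. It gives the time, the measured TCP pose, the force and the opening at its end, in the units of the state.
- get_state(): the state, without advancing time (a new reading comes with each control period).
- cams.read_camera(name): name is "scene" or "top"; returns the picture (420x560x3 uint8, red, green, blue); there is no depth.
- cams.get_calibration(name): a dict with "fx", "fy", "cx", "cy" (pixels), "rvec" (rotation vector, rad) and "tvec" (3), from world to camera coordinates, as OpenCV has them. Camera axes: x right, y down, z forward; pixel columns grow to the right and rows downward; lengths in m; the calibration is good to about 2 mm. A picture is of the moment at which its call begins. get_calibration takes no time and is no camera call.
- workorder.hand_in(): hands the job in, once; it reports no verdict.
The state is a dict: "clock": time; "joint_pos": joint angles; "qvel": joint speeds; "tau": joint torques, N m; "tcp_pos": TCP position; "orientation": TCP orientation; "wrist_force": force on the tool from outside, world axes, zero at the start; "ft_torque": the same for the moment, N m; "finger_gap": finger opening in m.
Only numpy, scipy, OpenCV 4.12 (cv2) and the standard library are available. Lean on these libraries where they do the work, as an engineer would, in place of code of your own. Each camera call takes 0.05 s, during which the arm holds its last target.

## Working session

There is one attempt and no reset: what is moved stays moved. The work goes in short steps, Python scripts to look and compute and a tool call to move; the robot and the scene stay as the last step left them, time stands still between calls to the robot, and variables do not carry over. Pictures are saved under pics/ and viewed, and the job is handed in when it is done.

Besides the shell and the picture viewer there is one more tool, called after "Call:" as name(argument=value, ...), one argument or row to a line, values as JSON. play_rows: Moves the arm, as the interface text tells. Its arguments: {"type":"object","properties":{"series":{"type":"string"},"newtons":{"type":"number"}},"required":["series"]}

```bash
mkdir -p pics; ls; python3 - <<'E'
from workcell import get_state, cams, workorder
import cv2
for n in ("scene","top"):
    im=cams.read_camera(n); cv2.imwrite(f"pics/{n}0.png",im[:,:,::-1])
    print(n,cams.get_calibration(n))
s=get_state(); print(s)
E
```

```text
pics
scene {'fx': 478.28746144289755, 'fy': 478.28746144289755, 'cx': 277.25929785881783, 'cy': 219.1631835048281, 'rvec': array([ 1.99508364, -0.84048783,  0.45612704]), 'tvec': array([-0.40862803,  0.27799801,  0.92812067])}
top {'fx': 390.44035716046227, 'fy': 390.44035716046227, 'cx': 275.7944422143539, 'cy': 207.9433928106758, 'rvec': array([ 2.15216274, -2.11440851,  0.1502349 ]), 'tvec': array([-0.02085946,  0.54083458,  0.87017689])}
{'clock': 0.1, 'joint_pos': array([ 1.09834457e+00,  3.13989405e-01,  4.50923447e-02,  1.30361234e+00,
       -1.46980077e-05,  1.43120808e+00]), 'qvel': array([-0.00105457, -0.0022618 ,  0.00290538,  0.00220983, -0.00015306,
        0.00136233]), 'tau': array([ 2.13991014e-03, -4.81726134e+01,  2.99244028e+01,  1.27937755e-02,
       -1.68342913e-04,  2.63193243e-06]), 'tcp_pos': array([0.18769113, 0.54305046, 0.24946145]), 'orientation': array([-2.51037343e-04,  1.65664403e-01,  9.86181815e-01, -8.18954788e-04]), 'wrist_force': array([ 0.68265876, -0.48417757,  0.49188145]), 'ft_torque': array([-0.00732349, -0.04192799,  0.00029646]), 'finger_gap': 0.08558427361090629}
```

View pics/scene0.png

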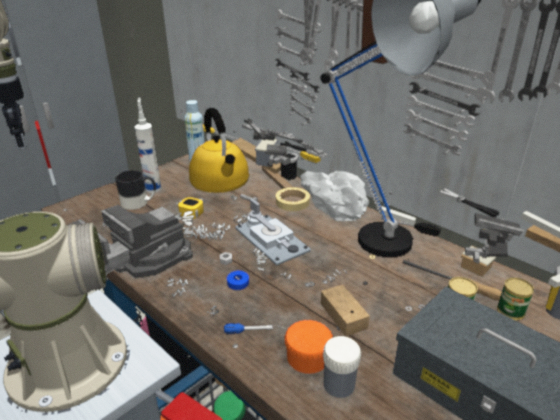

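View pics/top0.png

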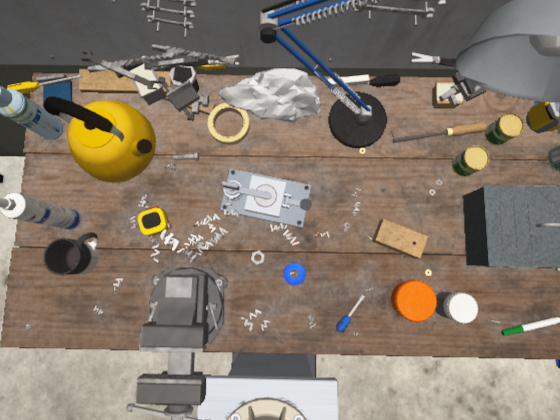

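Candidates for the bearing are the steel ring in the nest at top (264,196), the blue ring (294,273), the masking-tape roll (228,123) and the nut (258,257). For the pine block they are the block at (401,238) and the board at (110,80). I choose the ring in the nest and the block at (401,238), and I'll check both in a close crop.

```bash
python3 - <<'E'
import cv2
im=cv2.imread("pics/top0.png")
cv2.imwrite("pics/c1.png",cv2.resize(im[160:235,215:320],None,fx=7,fy=7,interpolation=cv2.INTER_CUBIC))
cv2.imwrite("pics/c2.png",cv2.resize(im[210:265,365:440],None,fx=8,fy=8,interpolation=cv2.INTER_CUBIC))
im=cv2.imread("pics/scene0.png")
cv2.imwrite("pics/c3.png",cv2.resize(im[185:275,220:320],None,fx=6,fy=6,interpolation=cv2.INTER_CUBIC))
E
```

```text
(no output)
```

View pics/c1.png

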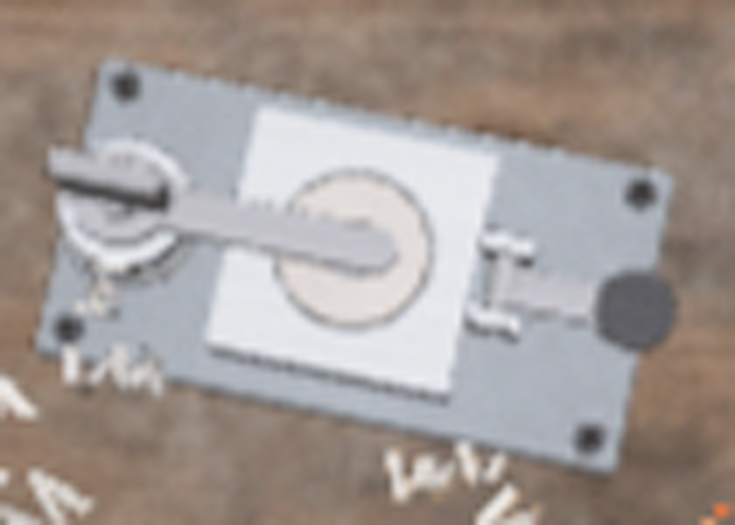

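View pics/c2.png

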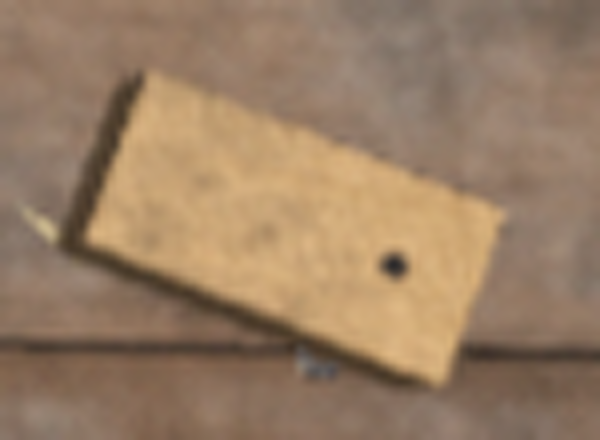

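View pics/c3.png

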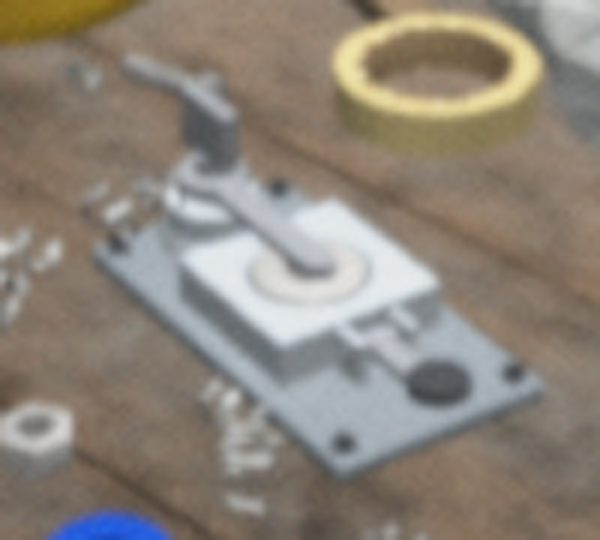

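```bash
cat > h.py <<'E'
import numpy as np, cv2
from workcell import get_state, cams, workorder
from scipy.spatial.transform import Rotation as R
def ray(n,px,z):
    c=cams.get_calibration(n); K=np.array([[c['fx'],0,c['cx']],[0,c['fy'],c['cy']],[0,0,1]])
    Rm=R.from_rotvec(c['rvec']).as_matrix(); o=-Rm.T@c['tvec']
    d=Rm.T@np.linalg.inv(K)@np.array([px[0],px[1],1]); return (o+d*(z-o[2])/d[2])
def proj(n,p):
    c=cams.get_calibration(n); q=R.from_rotvec(c['rvec']).apply(np.atleast_2d(p))+c['tvec']
    return np.c_[c['fx']*q[:,0]/q[:,2]+c['cx'],c['fy']*q[:,1]/q[:,2]+c['cy']]
def shift(target, cur=None, Rm=None):
    """tool-frame shift in cm from current measured pose to target"""
    s=get_state(); w,x,y,z=s['orientation']; Rm=R.from_quat([x,y,z,w])
    return Rm.inv().apply(np.array(target)-s['tcp_pos'])*100
def yaws():
    s=get_state(); w,x,y,z=s['orientation']; m=R.from_quat([x,y,z,w]).as_matrix()
    return np.degrees(np.arctan2(m[1,1],m[0,1])), m
E
python3 - <<'E'
from h import *
def fit(P,lx,ly,name):
    P=P[:,:2]; L=np.array([[lx,ly],[lx,-ly],[-lx,-ly],[-lx,ly]])/2
    c=P.mean(0); q=P-c
    th=np.arctan2((L[:,0]*q[:,1]-L[:,1]*q[:,0]).sum(),(L*q).sum())
    r=np.array([[np.cos(th),-np.sin(th)],[np.sin(th),np.cos(th)]])
    print(name,c.round(4),np.degrees(th).round(2)); print((q@r-L).round(4).tolist()); return c,r
def px(l,f,o): return [((u+.5)/f-.5+o[0],(v+.5)/f-.5+o[1]) for u,v in l]
# order +x+y, +x-y, -x-y, -x+y  (image: top-left, top-right, bottom-right, bottom-left)
P=np.array([ray("top",p,.010) for p in px([(103,62),(672,172),(614,470),(36,347)],7,(215,160))])
c,r=fit(P,.108,.206,"fixture")
P=np.array([ray("top",p,.032) for p in px([(258,106),(498,155),(450,396),(208,346)],7,(215,160))])
fit(P,.084,.084,"nest")
P=np.array([ray("top",p,.038) for p in px([(145,70),(505,212),(443,385),(85,240)],8,(365,210))])
fit(P,.076,.119,"pine")
for nm,p,z in(("pedal",(636,310),.032),("brg",(354,248),.033)):
    print(nm,ray("top",px([p],7,(215,160))[0],z).round(4))
print("pred peg",c+r@[0,.08],"pedal",c+r@[0,-.098])
# scene checks
s=lambda p:px([p],6,(220,185))[0]
print("pedal scene",ray("scene",s((438,380)),.032).round(4),"brg scene",ray("scene",s((310,270)),.033).round(4))
print(yaws()[0])
E
```

```text
fixture [0.5729 0.0153] -10.7
[[-0.0022, -0.0012], [-0.0008, 0.0013], [0.0007, 0.0009], [0.0022, -0.001]]
nest [0.5728 0.015 ] -10.44
[[0.0006, 0.0003], [-0.0001, 0.0003], [-0.0006, -0.0001], [-0.0, -0.0006]]
pine [ 0.4767 -0.3023] -21.18
[[-0.0114, -0.0044], [-0.0112, 0.0047], [0.0111, 0.005], [0.0115, -0.0052]]
pedal [ 0.5536 -0.081   0.032 ]
brg [0.5732 0.0147 0.033 ]
pred peg [0.5877658  0.09387887] pedal [ 0.55473094 -0.08102881]
pedal scene [ 0.5507 -0.0853  0.032 ] brg scene [0.5715 0.0109 0.033 ]
70.92833757253219
```

The measured block is about 53 x 110 mm, not 76 x 119. I'll check its height in the scene view, and look at the other wood and at the surroundings of the nest.

```bash
python3 - <<'E'
from h import *
im=cv2.imread("pics/scene0.png")
a=cv2.resize(im[275:345,305:385],None,fx=7,fy=7,interpolation=cv2.INTER_CUBIC)
t=cv2.imread("pics/top0.png")
def px(l,f,o): return [((u+.5)/f-.5+o[0],(v+.5)/f-.5+o[1]) for u,v in l]
tp=px([(145,70),(505,212),(443,385),(85,240)],8,(365,210))
for z,col in ((.025,(255,0,0)),(.038,(0,0,255))):
    q=proj("scene",np.array([ray("top",p,z) for p in tp]))
    q=((q-[305,275]+.5)*7-.5).astype(int); cv2.polylines(a,[q],True,col,1)
cv2.imwrite("pics/c4.png",a)
cv2.imwrite("pics/c5.png",cv2.resize(t[50:240,60:240],None,fx=3.1,fy=3.1,interpolation=cv2.INTER_CUBIC))
E
```

```text
(no output)
```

View pics/c4.png

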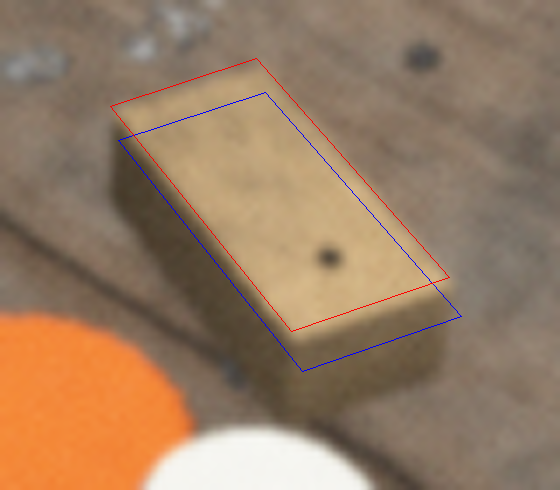

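View pics/c5.png

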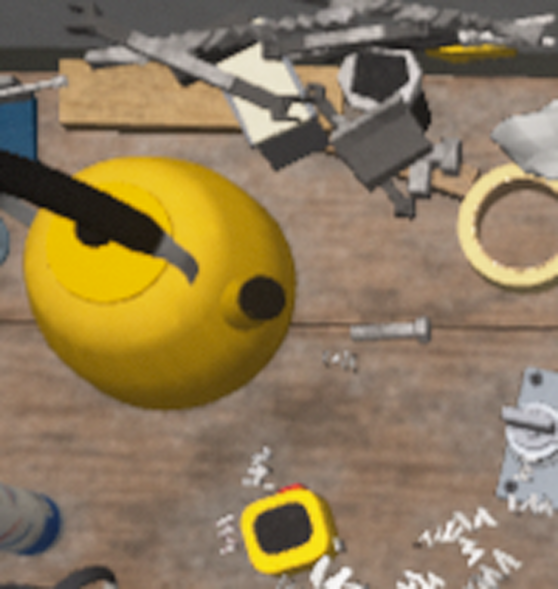

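```bash
python3 - <<'E'
from h import *
def px(l,f,o): return [((u+.5)/f-.5+o[0],(v+.5)/f-.5+o[1]) for u,v in l]
# wing top outline in both views
for p in px([(50,152),(168,183),(165,207),(52,172)],7,(215,160)): print(ray("top",p,.083).round(4))
for p in px([(185,95),(238,120)],6,(220,185)): print("sc",ray("scene",p,.083).round(4))
y=np.radians(-10.5);c=np.array([.5728,.0150]);r=np.array([[np.cos(y),-np.sin(y)],[np.sin(y),np.cos(y)]])
L={"peg":[0,.08],"ped":[0,-.098]}
g={k:c+r@v for k,v in L.items()}; print(g)
pts=[np.r_[c+r@[0,.08+d],.083] for d in(.019,-.019)]
print(((proj("top",pts)-[215,160]+.5)*7).round(),((proj("scene",pts)-[220,185]+.5)*6).round())
print("shift to peg z.16",shift([*g["peg"],.16]), yaws()[1].round(4))
E
```

```text
[0.5936 0.1113 0.083 ]
[0.584  0.0729 0.083 ]
[0.5761 0.0736 0.083 ]
[0.587  0.1104 0.083 ]
sc [0.5804 0.0987 0.083 ]
sc [0.5816 0.0654 0.083 ]
{'peg': array([0.58737884, 0.09366039]), 'ped': array([ 0.55494092, -0.08135898])}
[[ 47. 161.]
 [162. 184.]] [[182.  77.]
 [227. 111.]]
shift to peg z.16 [-52.46076514 -29.39727982   8.98434779] [[-9.451e-01  3.268e-01 -8.000e-04]
 [ 3.268e-01  9.451e-01 -1.500e-03]
 [ 2.000e-04 -1.700e-03 -1.000e+00]]
```

The crops confirm my choice: the bearing lies in the nest under the finger, the peg is at about (0.587, 0.093) and the pedal at (0.555, -0.081). The pine block is centred at about (0.477, -0.302). First I travel to above the peg.

Call:
play_rows(
  series="100 -4.4 -2.45 0 0 0 0;100 -4.4 -2.45 0 0 0 0;100 -4.4 -2.45 0 0 0 0;100 -4.4 -2.45 0 0 0 0;100 -4.4 -2.45 0 0 0 0;100 -4.4 -2.45 0 0 0 0;100 -4.4 -2.45 0 0 0 0;100 -4.4 -2.45 0 0 0 0;100 -4.4 -2.45 0 0 0 0;100 -4.4 -2.45 0 0 0 0;100 -4.2 -2.45 0 0 0 0;100 -4.2 -2.45 0 0 0 0",
  newtons=40,
)

```text
clock: 1.6
tcp_pos: [0.5877, 0.0931, 0.2498]
orientation: [-0.0, 0.166, 0.986, 0.0]
wrist_force: [0.1, 0.8, 0.4]
finger_gap: 0.0854
```

Call:
play_rows(
  series="100 0 0 1 0 0 10;100 0 0 1 0 0 10;100 0 0 1 0 0 10;100 0 0 1 0 0 10;100 0 0 1 0 0 10;100 0 0 1 0 0 10;100 0 0 1 0 0 10;100 0 0 1 0 0 10;100 0 0 0 0 0 1.5;100 0 0 0 0 0 0",
)

```text
clock: 2.85
tcp_pos: [0.5871, 0.0944, 0.1704]
orientation: [-0.0, 0.768, 0.64, -0.0]
wrist_force: [-0.0, -0.6, 0.3]
finger_gap: 0.0857
```

```bash
python3 - <<'E'
from h import *
for n in ("scene","top"):
    im=cams.read_camera(n); cv2.imwrite(f"pics/{n}1.png",im[:,:,::-1])
s=get_state();print(s['clock'],s['tcp_pos'],yaws()[0],shift([.5868,.0930,.071]),s['joint_pos'].round(3))
print(proj("top",[s['tcp_pos']]),proj("scene",[s['tcp_pos']]))
a=cv2.imread("pics/scene1.png")[140:260,190:320]; b=cv2.imread("pics/top1.png")[140:240,180:310]
cv2.imwrite("pics/c6.png",np.vstack([cv2.resize(a,(650,600))[:320], cv2.resize(b,(650,500))[:280]]))
cv2.imwrite("pics/c6a.png",cv2.resize(a,(650,600)));cv2.imwrite("pics/c6b.png",cv2.resize(b,(650,500)))
E
```

```text
2.95 [0.58736077 0.09443689 0.17078094] -10.464073138780888 [-0.15384496 -0.03657967  9.97803288] [ 0.024  0.384 -0.049  1.137  0.     1.778]
[[223.38143718 174.80939785]] [[252.25234263 170.79654242]]
```

View pics/c6a.png

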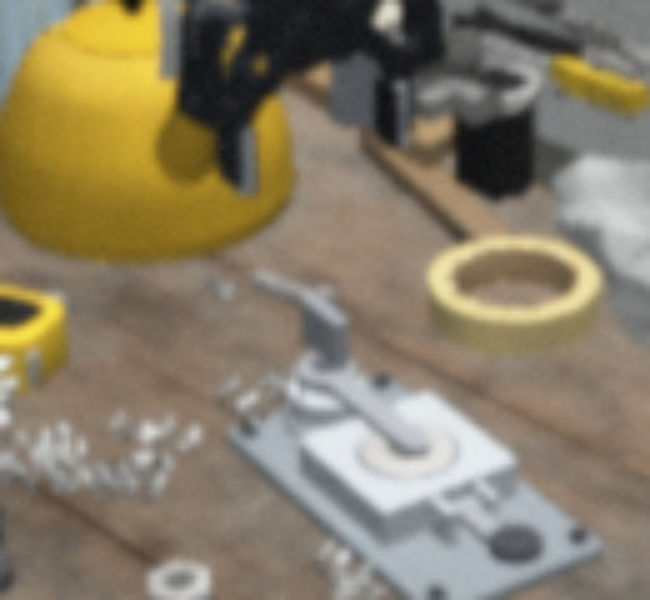

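View pics/c6b.png

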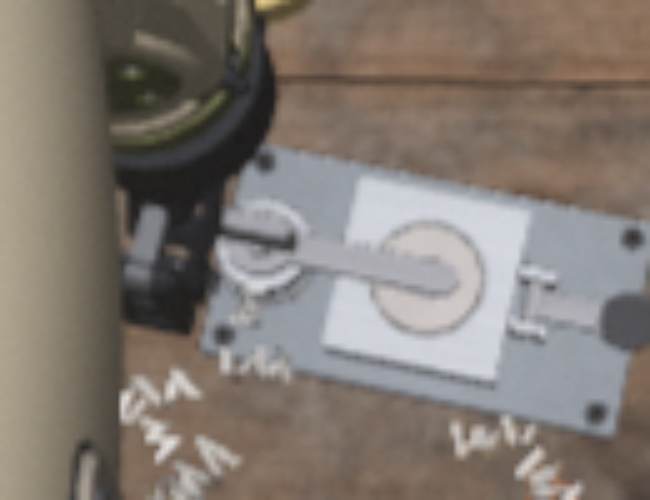

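Both fingers straddle the wing symmetrically (scene: tips at about (239,177) and (270,168), wing between and below). I'll go down and grip.

Call:
play_rows(
  series="100 0 0 2 0 0 0;100 -0.1 0 2 0 0 0;100 0 0 2 0 0 0;100 0 0 2 0 0 0;100 0 0 1 0 0 0;60 0 0 0.9 0 0 0;30 0 0 0 0 0 0;0 0 0 0 0 0 0;0 0 0 0 0 0 0;0 0 0 0 0 0 0;0 0 0 0 0 0 0",
  newtons=40,
)

```text
clock: 4.32
tcp_pos: [0.5865, 0.0936, 0.072]
orientation: [-0.0, 0.769, 0.639, -0.0]
wrist_force: [-4.0, 0.8, 5.4]
finger_gap: 0.0091
```

```bash
python3 - <<'E'
from h import *
im=cams.read_camera("scene"); cv2.imwrite("pics/c7.png",cv2.resize(im[150:270,190:320,::-1],(650,600)))
s=get_state();print(s['clock'],s['tcp_pos'],yaws()[0],s['wrist_force'],s['ft_torque'],s['finger_gap'])
E
```

```text
4.375 [0.58650695 0.09359629 0.07196452] -10.560016963794267 [-3.98318502 -0.17362914  5.42981339] [ 0.0936894   0.7601443  -0.02176244] 0.009554698678471387
```

View pics/c7.png

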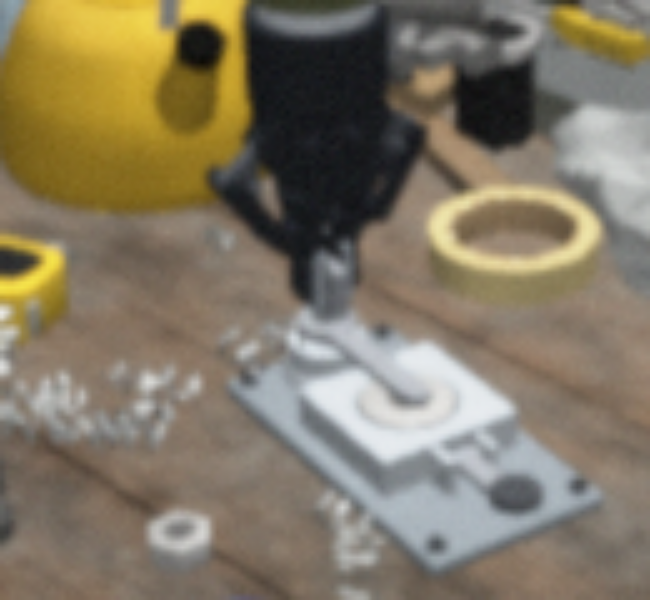

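Gripped on the wing, with a 9.5 mm gap. Next I turn it anticlockwise (negative about tool z).

Call:
play_rows(
  series="0 0 0 0 0 0 -8;0 0 0 0 0 0 -8;0 0 0 0 0 0 -8;0 0 0 0 0 0 -8;0 0 0 0 0 0 -8;0 0 0 0 0 0 -8;0 0 0 0 0 0 -8;0 0 0 0 0 0 -8;0 0 0 0 0 0 -8;0 0 0 0 0 0 -6;0 0 0 0 0 0 0",
  newtons=60,
)

```text
clock: 5.75
tcp_pos: [0.5857, 0.0934, 0.0719]
orientation: [-0.001, 0.195, 0.981, -0.0]
wrist_force: [-5.9, 0.2, 6.6]
finger_gap: 0.0096
```

```bash
python3 - <<'E'
from h import *
s=get_state();print(s['clock'],s['tcp_pos'],yaws()[0],s['wrist_force'],s['ft_torque'],s['finger_gap'])
E
```

```text
5.75 [0.58571259 0.09342551 0.07194685] 67.48071957280831 [-5.92972478  0.19155151  6.6162928 ] [-0.00332734  1.23237148 -0.0246914 ] 0.009583334900265182
```

Turned 78°, and 66° is needed. Now I press down with a stronger grip.

Call:
play_rows(
  series="0 0 0 0 0 0 1;0 0 0 0 0 0 0;0 0 0 0.2 0 0 0;0 0 0 0.2 0 0 0;0 0 0 0.2 0 0 0;0 0 0 0.2 0 0 0;0 0 0 0 0 0 0",
  newtons=110,
)

```text
clock: 6.62
tcp_pos: [0.5859, 0.0935, 0.0673]
orientation: [0.0, 0.204, 0.979, -0.0]
wrist_force: [-13.9, -1.7, 29.2]
finger_gap: 0.0084
```

```bash
python3 - <<'E'
from h import *
s=get_state();print(s['clock'],s['tcp_pos'],yaws()[0],s['wrist_force'],s['ft_torque'],s['finger_gap'])
E
```

```text
6.625 [0.58587176 0.09347494 0.06734144] 66.44198304031134 [-13.89950561  -1.71491781  29.17074465] [-0.14150093  2.88129967  0.00639124] 0.008405379236151388
```

```bash
python3 - <<'E'
from h import *
im=cams.read_camera("scene"); cv2.imwrite("pics/c8.png",cv2.resize(im[180:240,220:300,::-1],(800,600),interpolation=cv2.INTER_CUBIC))
s=get_state();print(s['clock'],s['tcp_pos'],s['wrist_force'],s['ft_torque'],s['finger_gap']); print(yaws()[1].T@[-1,0,0])
E
```

```text
6.675 [0.58585914 0.09346247 0.06730467] [-13.74995996  -0.56221833  29.47890163] [-0.11111529  2.94775116 -0.046947  ] 0.008238704909924878
[ 9.16686990e-01 -3.99605920e-01 -2.66447778e-04]
```

View pics/c8.png

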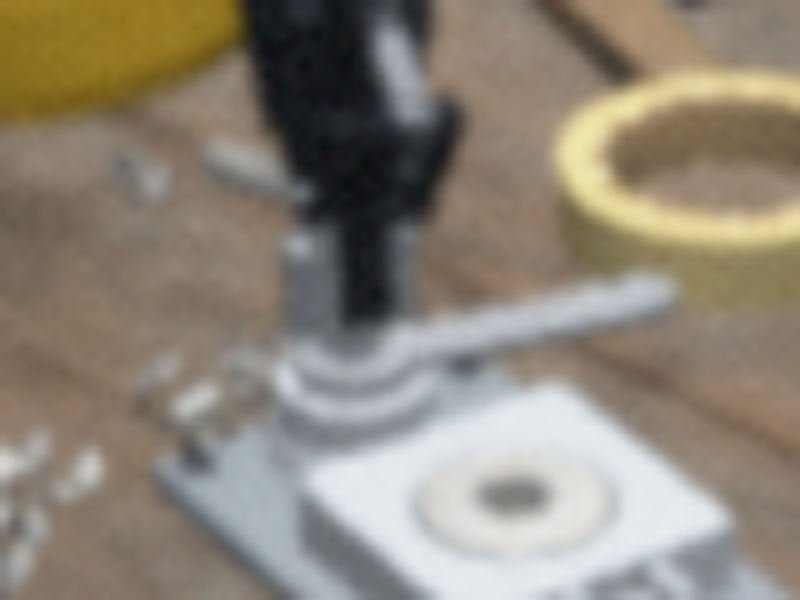

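The finger has swung clear and the wing is gripped. I'll relieve the side load and press a little further to check for the solid stop.

Call:
play_rows(
  series="0 0.1 -0.05 0 0 0 0;0 0.1 -0.05 0.1 0 0 0;0 0 0 0.1 0 0 0;0 0 0 0.1 0 0 0;0 0 0 0 0 0 0",
  newtons=110,
)

```text
clock: 7.3
tcp_pos: [0.5857, 0.0934, 0.0672]
orientation: [0.003, 0.204, 0.979, 0.0]
wrist_force: [-14.2, -0.6, 43.2]
finger_gap: 0.0085
```

```bash
python3 - <<'E'
from h import *
s=get_state();print(s['clock'],s['tcp_pos'],yaws()[0],s['wrist_force'],s['ft_torque'],s['finger_gap'])
E
```

```text
7.3 [0.5856778  0.09344077 0.06717133] 66.4492554021378 [-14.23270559  -0.5657883   43.1579978 ] [-0.14487525  3.39093675 -0.01787828] 0.008466794066347993
```

14 N more moved it only 0.1 mm, so it is at the solid stop. I'll unload, open and lift.

Call:
play_rows(
  series="0 0 0 -0.3 0 0 0;0 0 0 -0.3 0 0 0;0 0 0 -0.1 0 0 0;0 0 0 0 0 0 0",
)

```text
clock: 7.8
tcp_pos: [0.5855, 0.0934, 0.0677]
orientation: [0.001, 0.204, 0.979, 0.0]
wrist_force: [0.2, -0.1, 5.8]
finger_gap: 0.0084
```

```bash
python3 - <<'E'
from h import *
s=get_state();print(s['clock'],s['tcp_pos'],yaws()[0],s['wrist_force'],s['ft_torque'],s['finger_gap'])
E
```

```text
7.8 [0.58546664 0.09340491 0.0676957 ] 66.43223915917042 [ 0.21665659 -0.06144979  5.82909405] [ 0.190299   -0.06577527 -0.05085999] 0.008396897210035701
```

Call:
play_rows(
  series="15 0 0 0 0 0 0;30 0 0 0 0 0 0;50 0 0 0 0 0 0;80 0 0 0 0 0 0;100 0 0 0 0 0 0;100 0 0 -1.5 0 0 0;100 0 0 -3 0 0 0;100 0 0 -4 0 0 0;100 0 0 -2 0 0 0",
  newtons=40,
)

```text
clock: 8.93
tcp_pos: [0.5859, 0.0934, 0.1761]
orientation: [0.002, 0.204, 0.979, 0.001]
wrist_force: [0.6, -0.1, -0.8]
finger_gap: 0.0852
```

```bash
python3 - <<'E'
from h import *
im=cams.read_camera("scene"); cv2.imwrite("pics/scene2.png",im[:,:,::-1]);cv2.imwrite("pics/c9.png",cv2.resize(im[180:240,220:300,::-1],(800,600),interpolation=cv2.INTER_CUBIC))
s=get_state();print(s['clock'],s['tcp_pos'],yaws()[0],s['wrist_force'],s['finger_gap'])
E
```

```text
8.975 [0.58686166 0.09345689 0.17823803] 66.4376939661174 [0.03979633 0.62078816 2.00309187] 0.08544250050422145
```

View pics/c9.png

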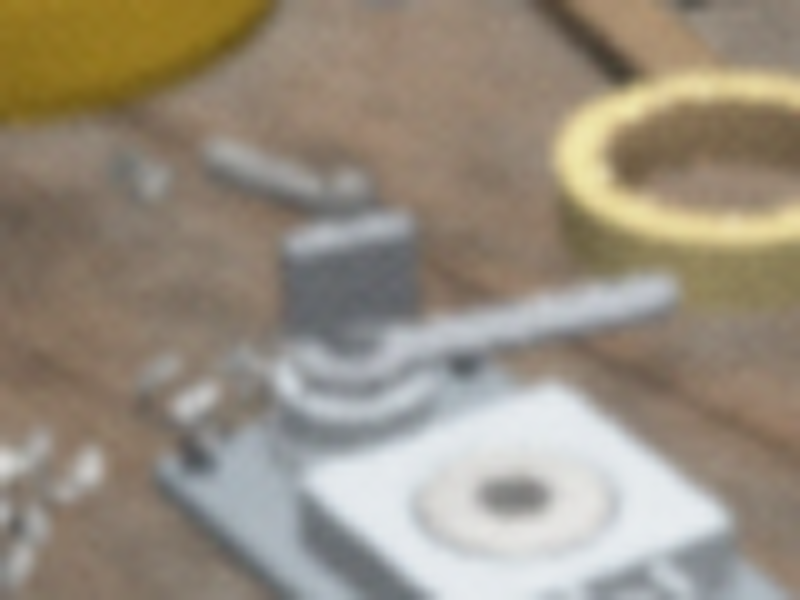

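The peg holds its turned position. I'll verify how deep it is by comparing before and after crops.

```bash
python3 - <<'E'
from h import *
c=np.array([.5728,.0150]);y=np.radians(-10.5);P=np.array([.5866,.0934])
a=cv2.imread("pics/scene0.png"); b=cv2.imread("pics/scene2.png")
def box(cen,yaw,z,hx=.005,hy=.019):
    u=np.array([np.cos(yaw),np.sin(yaw)]);v=np.array([-u[1],u[0]])
    return [np.r_[cen+sx*hx*u+sy*hy*v,z] for sx,sy in((1,1),(1,-1),(-1,-1),(-1,1))]
out=[]
for im,yaw,zs in((a,y,(.083,)),(b,y+np.radians(77.5),(.083,.077))):
    o=cv2.resize(im[190:230,235:275],(400,400),interpolation=cv2.INTER_CUBIC)
    o=cv2.resize(o,(400,400))
    for z,col in zip(zs,((0,0,255),(255,0,0))):
        q=((proj("scene",box(P,yaw,z))-[235,190]+.5)*10).astype(int); cv2.polylines(o,[q],True,col,1)
    out.append(o)
cv2.imwrite("pics/c10.png",np.hstack(out))
E
```

```text
(no output)
```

View pics/c10.png

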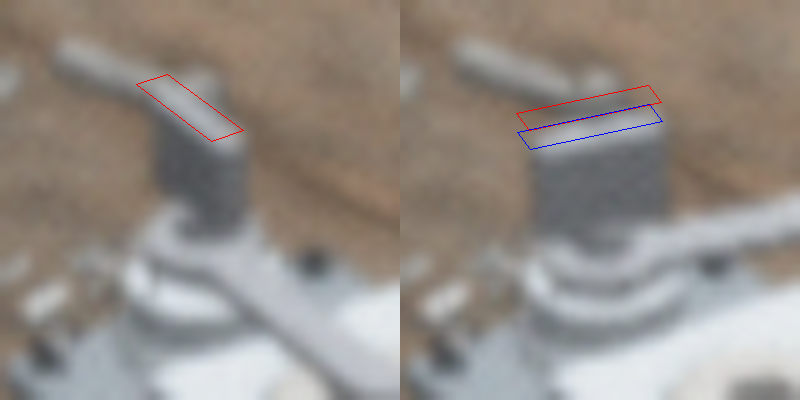

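The peg is home: the after view matches the 77 mm wing top. Next is the pedal.

```bash
python3 - <<'E'
from h import *
print(shift([.5547,-.0813,.10]))
E
```

```text
[ -3.98477024 -17.32992684   7.79426532]
```

Call:
play_rows(
  series="0 -1 -4.33 0 0 0 0;0 -1 -4.33 0 0 0 0;0 -1 -4.33 0 0 0 0;0 -1 -4.33 0 0 0 0;0 0 0 1 0 0 10;0 0 0 1 0 0 10;0 0 0 1 0 0 10;0 0 0 1 0 0 10;0 0 0 1 0 0 10;0 0 0 1 0 0 10;0 0 0 1 0 0 10;0 0 0 0.8 0 0 7",
)

```text
clock: 10.48
tcp_pos: [0.5519, -0.0814, 0.0941]
orientation: [-0.0, 0.771, 0.637, 0.0]
wrist_force: [-0.4, 0.1, 0.6]
finger_gap: -0.0001
```

```bash
python3 - <<'E'
from h import *
im=cams.read_camera("scene"); cv2.imwrite("pics/c11.png",cv2.resize(im[160:260,220:320,::-1],(600,600),interpolation=cv2.INTER_CUBIC))
print(get_state()['tcp_pos'],yaws()[0],shift([.5547,-.0813,.051]),get_state()['finger_gap'])
E
```

```text
[ 0.55137578 -0.08118941  0.0931224 ] -11.001401516862273 [0.05138449 0.33479059 4.21175335] -0.0004084091039803551
```

View pics/c11.png

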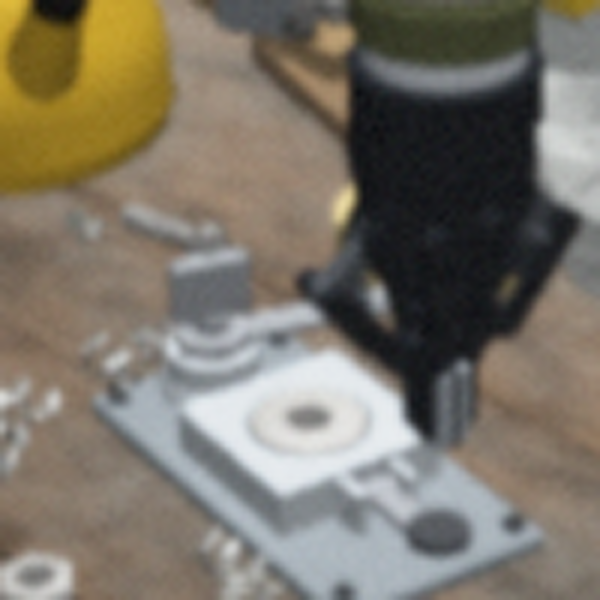

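Call:
play_rows(
  series="0 0 0.33 1.5 0 0 0;0 0 0 1.5 0 0 0;0 0 0 1.2 0 0 0;0 0 0 0.4 0 0 0;0 0 0 0.4 0 0 0;0 0 0 0.4 0 0 0;0 0 0 0.3 0 0 0;0 0 0 0.2 0 0 0;0 0 0 0 0 0 0",
)

```text
clock: 11.65
tcp_pos: [0.5551, -0.0825, 0.0385]
orientation: [0.001, 0.769, 0.639, -0.0]
wrist_force: [-9.4, -0.7, 26.5]
finger_gap: 0.0001
```

```bash
python3 - <<'E'
from h import *
im=cams.read_camera("scene"); cv2.imwrite("pics/c12.png",cv2.resize(im[160:260,220:320,::-1],(600,600),interpolation=cv2.INTER_CUBIC))
s=get_state();print(s['tcp_pos'],s['wrist_force'],s['clock'])
E
```

```text
[ 0.55509714 -0.08248943  0.03855725] [-9.69573379  0.09576941 26.59573421] 11.7
```

View pics/c12.png

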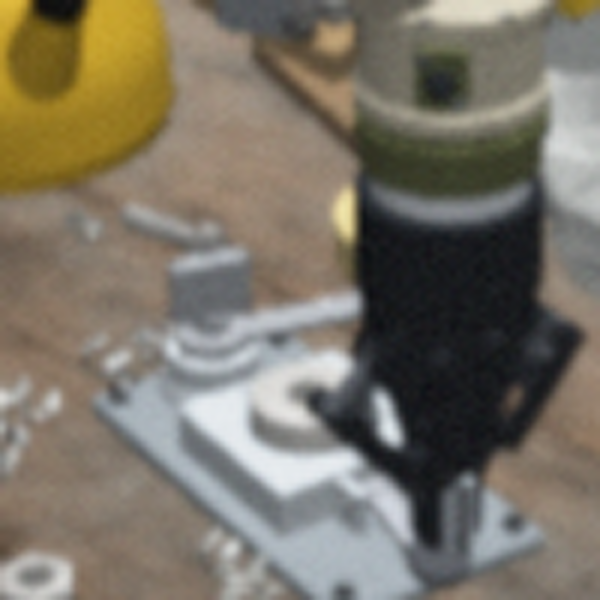

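The bearing has risen and the pedal is on its stop. I'll lift off and go over the bearing.

Call:
play_rows(
  series="0 0 0 -0.5 0 0 0;0 0 0 -2 0 0 0;0 0 0 -4 0 0 0;0 0 0 -4 0 0 0;0 0 0 0 0 0 0;100 0 0 0 0 0 0",
)

```text
clock: 12.45
tcp_pos: [0.555, -0.0819, 0.1397]
orientation: [-0.0, 0.769, 0.639, -0.0]
wrist_force: [0.0, 0.4, 0.1]
finger_gap: 0.0171
```

```bash
python3 - <<'E'
from h import *
print(get_state()['tcp_pos'],yaws()[0],shift([.573,.0148,.10]))
E
```

```text
[ 0.55503473 -0.08187683  0.13970719] -10.555412107937595 [ 9.83216025e+00 -2.87052920e-03  3.97326468e+00]
```

Call:
play_rows(
  series="100 3 0 0 0 0 0;100 3 0 0 0 0 0;100 3 0 1 0 0 0;100 0.8 0 2 0 0 0;100 0 0 0 0 0 0;100 0 0 0 0 0 0",
)

```text
clock: 13.2
tcp_pos: [0.5728, 0.0141, 0.1097]
orientation: [-0.001, 0.769, 0.639, -0.001]
wrist_force: [-0.3, 0.7, 0.1]
finger_gap: 0.0855
```

```bash
python3 - <<'E'
from h import *
im=cams.read_camera("scene"); cv2.imwrite("pics/c13.png",cv2.resize(im[160:260,220:320,::-1],(600,600),interpolation=cv2.INTER_CUBIC))
s=get_state();print(s['tcp_pos'],shift([.573,.0148,.047]),s['finger_gap'],s['clock'])
E
```

```text
[0.5732351  0.01380635 0.11029891] [ 0.09389615 -0.03927884  6.32989622] 0.08538184875132815 13.25
```

View pics/c13.png

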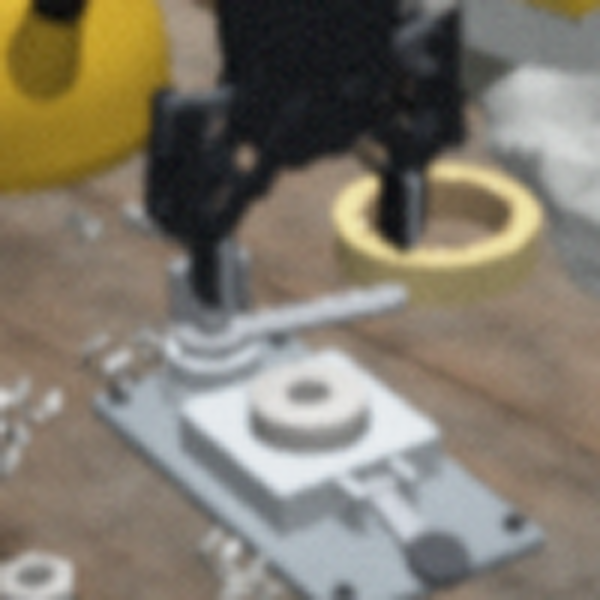

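The bearing stands up clear between the open fingers, and the peg is still parked. I'll descend to grasp it.

Call:
play_rows(
  series="100 0.1 -0.05 2 0 0 0;100 0 0 2 0 0 0;100 0 0 1.5 0 0 0;100 0 0 0.3 0 0 0;80 0 0 0 0 0 0;60 0 0 0 0 0 0;50 0 0 0 0 0 0;50 0 0 0 0 0 0;50 0 0 0 0 0 0;50 0 0 0 0 0 0",
  newtons=60,
)

```text
clock: 14.5
tcp_pos: [0.5726, 0.0155, 0.0528]
orientation: [-0.0, 0.769, 0.639, -0.0]
wrist_force: [-4.7, 1.1, 5.9]
finger_gap: 0.0483
```

```bash
python3 - <<'E'
from h import *
im=cams.read_camera("scene"); cv2.imwrite("pics/c14.png",cv2.resize(im[160:260,220:320,::-1],(600,600),interpolation=cv2.INTER_CUBIC))
s=get_state();print(s['tcp_pos'],s['wrist_force'],s['ft_torque'],s['finger_gap'],s['clock'])
E
```

```text
[0.57256091 0.01550075 0.05279623] [-4.48438668  0.12780773  5.25006527] [0.05132056 0.90104912 0.01822329] 0.048420044920155454 14.55
```

View pics/c14.png

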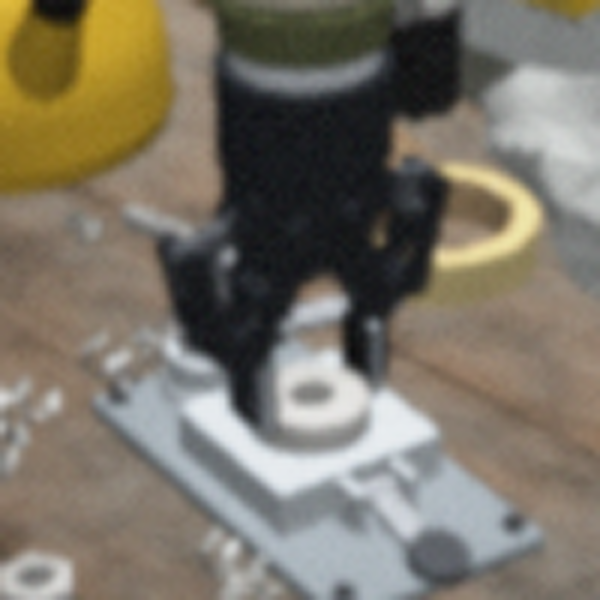

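Call:
play_rows(
  series="0 0 0 0 0 0 0;0 0 0 0 0 0 0;0 0 0 -0.5 0 0 0;0 0 0 -0.5 0 0 0;0 0 0 -0.5 0 0 0;0 0 0 0 0 0 0",
  newtons=70,
)

```text
clock: 15.3
tcp_pos: [0.5738, 0.0153, 0.068]
orientation: [0.001, 0.769, 0.639, 0.001]
wrist_force: [-0.3, 0.1, -1.9]
finger_gap: 0.0482
```

```bash
python3 - <<'E'
from h import *
im=cams.read_camera("scene"); cv2.imwrite("pics/c15.png",cv2.resize(im[170:250,230:310,::-1],(600,600),interpolation=cv2.INTER_CUBIC))
s=get_state();print(s['tcp_pos'],s['wrist_force'],s['ft_torque'],s['finger_gap'],s['clock'])
E
```

```text
[0.57344401 0.01533504 0.06762666] [ 0.37452558  0.71718939 -1.1157762 ] [-0.04243619 -0.01251452 -0.02936893] 0.048198538978908134 15.35
```

View pics/c15.png

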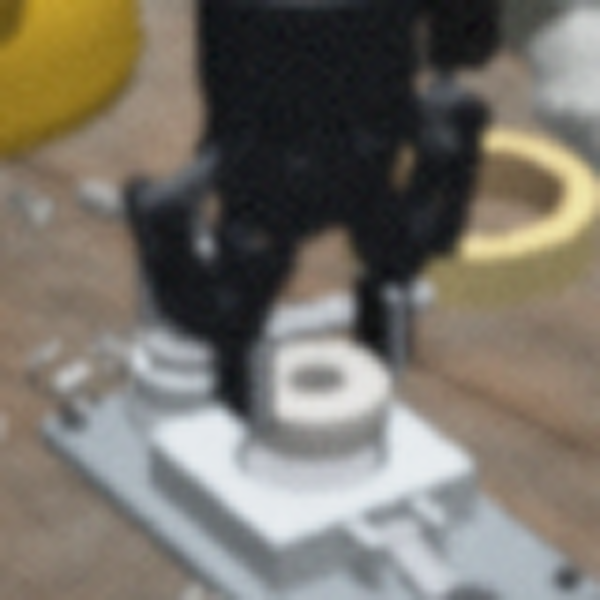

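The lift is good: the gap is steady and about 1.2 N is carried. I'll raise it and carry it over to the pine block.

```bash
python3 - <<'E'
from h import *
print(shift([.4767,-.3023,.14]),yaws()[0])
E
```

```text
[-32.9980647   -3.67660868  -7.24593001] -10.569555993728097
```

Call:
play_rows(
  series="0 0 0 -2 0 0 0;0 0 0 -2.5 0 0 0;0 0 0 -2.5 0 0 0;0 -4 -0.4 0 0 0 0;0 -4.5 -0.5 0 0 0 0;0 -4.5 -0.5 0 0 0 0;0 -4.5 -0.5 0 0 0 0;0 -4.5 -0.5 0 0 0 0;0 -4.5 -0.5 0 0 0 0;0 -4 -0.5 0 0 0 0;0 -2.5 -0.3 0 0 0 0;0 0 0 0 0 0 0",
)

```text
clock: 16.85
tcp_pos: [0.4755, -0.304, 0.137]
orientation: [0.0, 0.77, 0.638, 0.0]
wrist_force: [-0.4, 0.4, -0.3]
finger_gap: 0.0478
```

```bash
python3 - <<'E'
from h import *
im=cams.read_camera("scene"); cv2.imwrite("pics/c16.png",cv2.resize(im[210:350,290:400,::-1],(550,700)[::1],interpolation=cv2.INTER_CUBIC)[:600])
im=cams.read_camera("top"); cv2.imwrite("pics/c17.png",cv2.resize(im[180:300,320:480,::-1],(800,600),interpolation=cv2.INTER_CUBIC))
s=get_state();print(s['tcp_pos'],s['wrist_force'],s['finger_gap'],s['clock'],yaws()[0],shift([.4767,-.3023,.0628]))
E
```

```text
[ 0.47589628 -0.30187411  0.13698704] [ 0.9234487 -0.2324794 -0.7282726] 0.04782523098257639 16.95 -10.594721649021267 [-0.03345558  0.08998144  7.41864048]
```

View pics/c16.png

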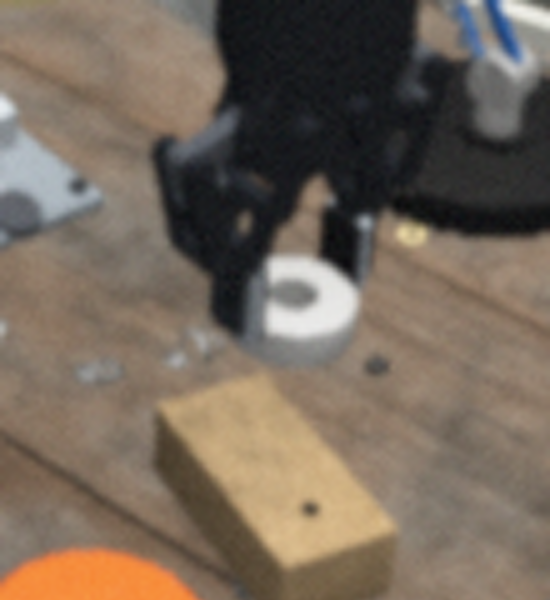

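View pics/c17.png

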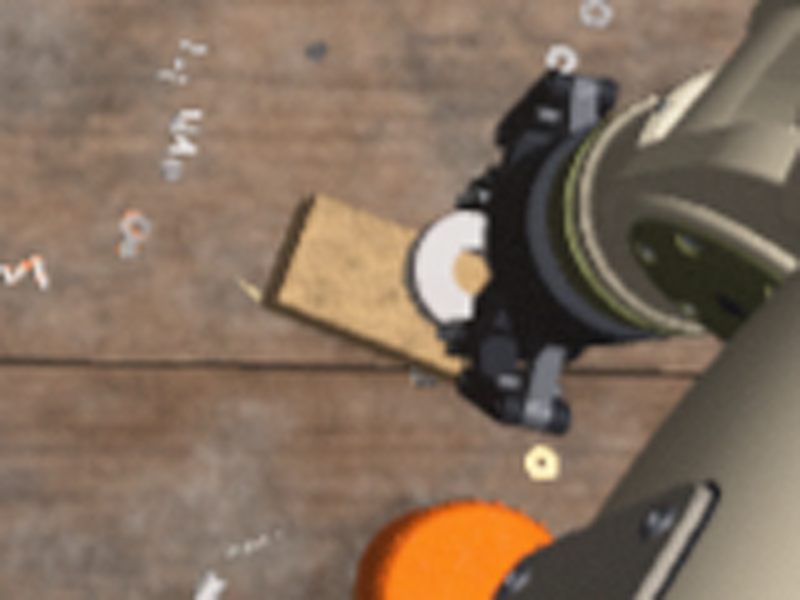

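Call:
play_rows(
  series="0 0 0.09 2 0 0 0;0 0 0 2 0 0 0;0 0 0 1.8 0 0 0;0 0 0 0.8 0 0 0;0 0 0 0.4 0 0 0;0 0 0 0.2 0 0 0;0 0 0 0.1 0 0 0;0 0 0 0 0 0 0",
)

```text
clock: 17.95
tcp_pos: [0.4772, -0.3026, 0.0647]
orientation: [0.0, 0.769, 0.639, 0.0]
wrist_force: [-0.7, 0.5, -0.9]
finger_gap: 0.0478
```

```bash
python3 - <<'E'
from h import *
im=cams.read_camera("scene"); cv2.imwrite("pics/c18.png",cv2.resize(im[240:350,290:400,::-1],(600,600),interpolation=cv2.INTER_CUBIC))
s=get_state();print(s['tcp_pos'],s['wrist_force'],s['finger_gap'],s['clock'],yaws()[0],shift([.4767,-.3023,.0628]))
E
```

```text
[ 0.47713718 -0.30259534  0.06462816] [-0.7705968   0.56654447 -0.82839329] 0.047603130624399755 18.0 -10.57424642769951 [ 0.02105618 -0.04849927  0.18278261]
```

View pics/c18.png

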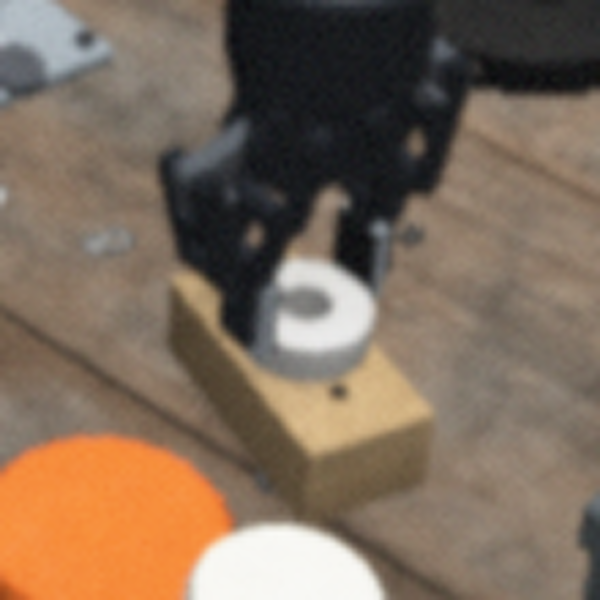

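Call:
play_rows(
  series="0 0 0 0.1 0 0 0;0 0 0 0.1 0 0 0;0 0 0 0 0 0 0",
)

```text
clock: 18.38
tcp_pos: [0.4772, -0.3026, 0.0637]
orientation: [0.001, 0.769, 0.639, 0.0]
wrist_force: [-2.3, 1.8, 8.6]
finger_gap: 0.0482
```

Call:
play_rows(
  series="0 0 0 0.1 0 0 0;0 0 0 0 0 0 0",
)

```text
clock: 18.62
tcp_pos: [0.4772, -0.3026, 0.0637]
orientation: [0.001, 0.769, 0.639, 0.0]
wrist_force: [-3.1, 2.8, 15.2]
finger_gap: 0.0482
```

It is resting on the block. I'll unload, open gently and lift.

Call:
play_rows(
  series="0 0 0 -0.15 0 0 0;60 0 0 0 0 0 0;70 0 0 0 0 0 0;80 0 0 0 0 0 0;85 0 0 0 0 0 0;85 0 0 -1 0 0 0;85 0 0 -2.5 0 0 0;85 0 0 -4 0 0 0;85 0 0 -4 0 0 0;85 4 0 -4 0 0 0;85 5 0 0 0 0 0;85 5 0 0 0 0 0",
)

```text
clock: 20.12
tcp_pos: [0.5033, -0.1639, 0.2195]
orientation: [0.001, 0.77, 0.639, 0.001]
wrist_force: [0.0, -0.3, -0.1]
finger_gap: 0.0727
```

```bash
python3 - <<'E'
from h import *
im=cams.read_camera("scene"); cv2.imwrite("pics/scene9.png",im[:,:,::-1]);cv2.imwrite("pics/c19.png",cv2.resize(im[185:345,220:400,::-1],(675,600),interpolation=cv2.INTER_CUBIC))
im=cams.read_camera("top"); cv2.imwrite("pics/c20.png",cv2.resize(im[130:290,210:450,::-1],(800,533),interpolation=cv2.INTER_CUBIC))
s=get_state();print(s['tcp_pos'],s['wrist_force'],s['finger_gap'],s['clock'])
E
```

```text
[ 0.50284694 -0.16070909  0.21894865] [ 0.16063429 -0.49943858 -0.34395908] 0.07228919568420121 20.225
```

View pics/c19.png

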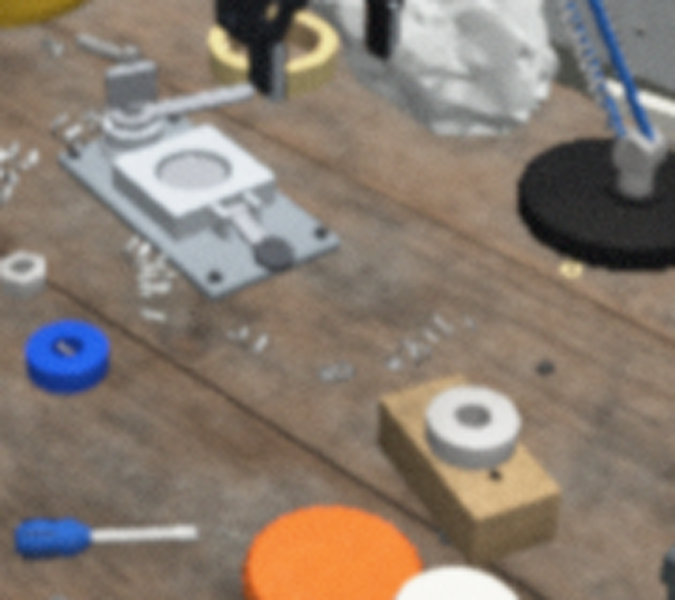

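View pics/c20.png

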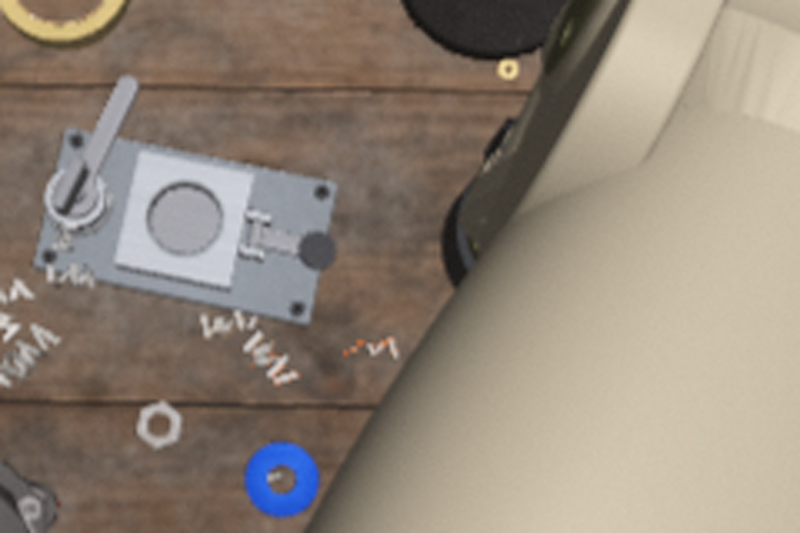

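The bearing lies on the block. I'll move the arm clear for a top-view check.

Call:
play_rows(
  series="85 6 0 0 0 0 0;85 6 0 0 0 0 0;85 6 0 0 0 0 0;85 6 0 0 0 0 0;85 6 0 0 0 0 0;85 0 0 0 0 0 0",
)

```text
clock: 20.98
tcp_pos: [0.5581, 0.1335, 0.2181]
orientation: [0.0, 0.767, 0.641, 0.001]
wrist_force: [-0.5, -0.5, 0.4]
finger_gap: 0.0728
```

```bash
python3 - <<'E'
from h import *
im=cams.read_camera("top"); cv2.imwrite("pics/c21.png",cv2.resize(im[210:265,365:440,::-1],None,fx=8,fy=8,interpolation=cv2.INTER_CUBIC))
s=get_state();print(s['tcp_pos'],s['clock'])
E
```

```text
[0.55779766 0.1315309  0.2179893 ] 21.025
```

View pics/c21.png

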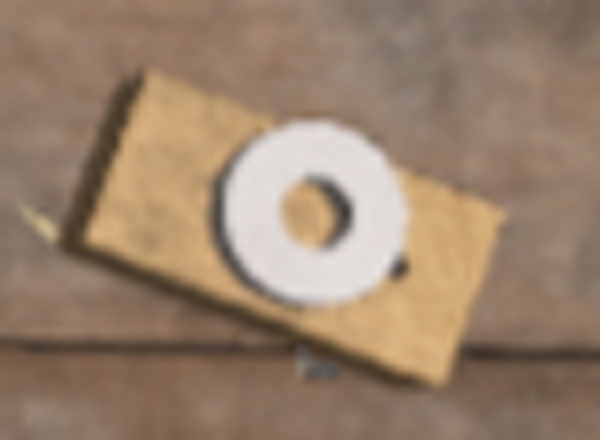

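The bearing lies flat and close to the block's middle: its top is at about (315,212) against the block's centre at (295,227) in the 8x crop, and part of that is parallax. The block has not moved.

```bash
python3 -c "
from h import *
def px(u,v): return ((u+.5)/8-.5+365,(v+.5)/8-.5+210)
print(ray('top',px(315,212),.056)[:2]-[.4767,-.3023])
print(workorder.hand_in())"
```

```text
[ 0.00261203 -0.00059228]
the job is handed in; nothing more can be done
None
```

The job is handed in, at about 21 s on the robot's clock; no verdict is reported. I did all the steps in order:

- **Peg:** I turned it about 77° anticlockwise and pressed it onto its solid stop, where 14 N more moved it only 0.1 mm. It stayed parked after I let go, and the before and after crops match the wing top 6 mm lower.
- **Pedal:** I pressed it to its stop at about 27 N, and the bearing rose.
- **Bearing:** I carried it to the pine block, set it down until the wrist showed about 9 N, then 15 N, and released it.

**Last checks:**
- The bearing lies flat on the block, its centre about 3 mm from the middle in the top view.
- The peg is still parked and the pedal is still down.
- The block, nut and bolt look unmoved. The tape measure was last in view at about 4 s, and the arm never went near it.
- The robot is clear of everything.

**What disagreed:**
- The block measures about 53 x 110 mm, not the listed 76 x 119 mm. Those sizes would fit a bounding box turned by about 12°, and I found no other block like it beside the nest.
- The scene camera places things about 4 mm away from the top camera, so I used the top camera.
- The finger gap read 48 mm on the 52 mm bearing, but the grip held.
- I also turned the peg back about 1° by a wrong sign before pressing, which left it well past the 66° needed.

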